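# Nest a corner tile into the V of a kiln setter

## Task

Take the long loose corner tile from the wooden ware board and load it into the kiln setter beside the one already there: nest it fully home in the V, both legs lying flat on the setter's legs and flush with its neighbour's, with its end butted up against the neighbour's end. Fired clay chips, so lower it in under control without dropping or knocking it, let go of it only once it rests in the V, and leave the tile already loaded and the things around where they are.

Things in the scene. Friction and masses are not known exactly. Their poses are not given: they have to be found in the camera images.
- tile_mid (a point): Long corner tile to load: plain fired-clay L section, two alike legs 85 mm wide, 10 mm thick, 100 mm long, 0.24-0.4 kg. It starts with one leg flat on the ware board, one upright. x along the lying leg away from the heel (outer corner edge), y along its length, z up the standing leg. Point: centre of its 85 x 100 x 85 mm bounding box, in the open corner; either leg may go on either side.
- tile_heel (a point): Middle of that tile's heel edge, same axes; it is at (-42.5, 0, -42.5) mm from tile_mid. In these axes the standing leg fills x 0 to 10, y -50 to 50, z 0 to 85 mm from this point, the lying leg x 0 to 85, z 0 to 10 mm.
- setter: Kiln setter, fixed: buff refractory angle section lying as an open V on a 150 x 300 mm kiln shelf raised on props. Origin at bench level below the V's root; x across the V away from the robot, y along it, z up. Its legs are 12 mm thick and 45 mm wide, so the outer 40 mm of a loaded tile's 85 mm legs stand clear. The V runs from y = -130 mm (open end) to +160 mm.
- v_root (a point): On the setter's V root line, 130 mm above setter, where the two inner faces meet (in a relief groove); same axes, line level along y. Steep leg, robot's side: inner face leans 28 degrees from vertical towards -x. Shallow leg: inner face rises 28 degrees above level towards +x. A nested tile's heel edge lies on this line.
- v_open (a point): Middle of the V's root line at the setter's open end, y = -130 mm; same axes. The tile already loaded, alike in size and nested home, lies towards the other end, backed by a fixed stop brick. Its end face, square to the V, is 115 to 165 mm from this point towards +y; where exactly differs from load to load and is not reported: look, or slide along the V until the ends meet.
- ware_board: Plywood ware board 250 x 300 mm on two cleats, fixed, top 28 mm above the bench; origin at the middle of its underside, z up. The long tile, the short corner tile and a small flat tile lie on it.
- short_mid (a point): Short corner tile on the ware board, same L profile but only 45 mm long; stands the same way; centre of its bounding box. Not to be moved.
- flat_mid (a point): Small flat fired tile 60 x 60 x 10 mm on the ware board, its centre. Not to be moved.
- prop_a_mid (a point): Square hollow kiln prop 36 x 36 mm, 75 mm tall, standing on the bench, its centre. Not to be moved.
- prop_b_mid (a point): Square hollow kiln prop 36 x 36 mm, 50 mm tall, standing on the bench, its centre. Not to be moved.
- brush_grip (a point): Brush lying on the bench, point on its handle. Not to be moved.
There are look-alikes about, which are no part of the job. Leave any turquoise or yellow look-alike of the part that bears tile_mid alone.

How it is judged:
At the end, for the whole second after the job is handed in: The long tile lies released and at rest in the V: heel within 2.5 mm of the V's root line and centre within 3 mm of its nested place across the V, parallel to it within 2 degrees, its end within 2 mm of touching the loaded tile's end, and that tile within 5 mm of where it was (x of tile_heel in the frame of setter between -0.0025 and 0.0025 m and z of tile_heel in the frame of setter between 0.1275 and 0.1325 m and x of tile_mid in the frame of setter between 0.0146 and 0.0206 m and z of tile_mid in the frame of setter between 0.1845 and 0.1905 m and (y of loaded_c0 in the frame of tile_mid between 0.098 and 0.102 m or y of loaded_c0 in the frame of tile_mid between -0.102 and -0.098 m) and angle between the y axis of tile_mid and the y axis of setter, either way round below 0.035 rad and linear speed of tile below 0.01 m/s and contact force between the fingers and tile below 0.05 N and distance of loaded_c0 from where it was at the start of the episode below 0.005 m).
It fails at once if the tile already loaded is shifted by more than 5 mm (distance of loaded_c0 from where it was at the start of the episode above 0.005 m).
It fails at once if the tile is dropped or left to fall: it moves faster than 0.2 m/s with no finger on it (contact force between the fingers and tile below 0.02 N and linear speed of tile above 0.2 m/s).
It fails at once if the tile is knocked or pressed against the setter or its neighbour with a peak of more than 200 N (a slow touch gives about 50 N) (contact force between tile and setter above 200 N or contact force between tile and loaded above 200 N).
It fails at once if a bystander is moved by more than 20 mm (distance of any of short_mid, flat_mid, prop_a_mid, prop_b_mid, brush_grip from where it was at the start of the episode above 0.02 m).
It also fails if it takes over 51 s, if anything falls off the work surface, if the arm or the gripper's body presses on something with over 40 N, if the wrist force passes 120 N, or if a joint passes its speed limit or range.

## Robot

A 6-joint arm with a two-finger parallel gripper is mounted at the origin on the work surface. World frame = base frame: x ahead of the robot, y to its left, z up, the work surface at z = 0. Lengths are in m, angles in rad, forces in N, time in s.
With the tool pointing down it reaches from about 0.35 to 0.975 m from the base axis. Payload 4.9 kg.
Tool frame: the origin (TCP) lies on the front face of the gripper's body, between the roots of the fingers; the fingertips stand ctrl.tip_extent ahead of it and the grasp point (between the pads) lies 54 mm ahead of it (ctrl.tip_extent is the distance from the TCP to the fingertips, in m); z points along the fingers, y is the line along which they close (so a half turn about z gives the same grasp; the last joint's range is limited). The gripper opens to 85 mm and grips with 20 to 120 N. Pads are 22 mm wide; open, the fingers measure 114 mm over their backs; the gripper's body (76 mm by 85 mm) begins 54 mm behind the grasp point. The pads swing forward as they close: fully open they stand 13 mm farther back than shut.
Start: joints at [-0.119, 0.053, 1.613, -0, 1.476, -0.119], TCP at [0.625, 0, 0.304] pointing down, gripper open.
Joint ranges: [-3.01, 3.01], [-1.01, 2.22], [0.06, 2.58], [-1.02, 4.17], [0.09, 2.62], [-3.14, 3.14]. Speed limits (rad/s): [2.57, 2.57, 3.14, 3.14, 3.14, 3.14].

## Interface

Orientations are given as a rotation vector (axis times angle).
In Python, from station import ctrl gives the robot as it stands.
- The arm moves only by the tool apply_moves, never from a script. Its argument "rows" is one flat list of numbers, 6 for each row, row after row: the shift along the tool's x, y, z normalised to -1 to 1, where 1 is 0.6 m, then the turn, a rotation vector about the tool's x, y, z normalised to -1 to 1, where 1 is 90 degrees. A call has 1 to 20 rows; each row is the pose to reach, as a shift and turn from the pose commanded when the call began, along the tool's axes at that moment; what a row does not reach only later rows make up. A row lasts 1/10 s, in which the tool goes at most 50 mm and 8.59 degrees, less where a joint would pass 70% of its speed; a pose out of reach is approached as far as the arm can. A call with a number of a shift or a turn outside -1 to 1 is refused whole. A call with a gripper value outside its range is refused whole. "grip" is the opening, from 0 (shut) to 1 (fully open), set as the call begins (left out, the last holds). The fingers move at their own pace and stop on an object; "grip_force" is the grip in N (left out, the last holds). Time passes only in rows, so rows that repeat a pose let the fingers close. It gives the time, the measured TCP pose, the force, the opening and the grip force at its end, in the units of the state.
- ctrl.get_obs(): the state, without advancing time (a new reading comes with each control period).
- ctrl.get_image(name): name is "scene" or "side" or "wrist"; returns (picture, depth): 400x640x3 uint8, blue, green, red; 400x640 float32, m along the optical axis (not along the pixel's ray), 0 where there is no reading.
- ctrl.camera_model(name): a dict with "mtx" (3x3 intrinsics, pixels), "k1" (the pictures are not rectified: a ray, as slopes to the right and down, at radius r is drawn at 1 + k1 r^2 times it, then the intrinsics apply), "R" (3x3) and "t" (3): a world point X has camera coordinates R X + t; the wrist camera has in their place "tool_from_camera" (4x4, takes a point from camera to tool coordinates, whose origin is the TCP and whose axes are the flange's). Camera axes: x right, y down, z forward; pixel columns grow to the right and rows downward; lengths in m; the calibration is good to about 2 mm. A picture is of the moment at which its call begins: read the wrist's pose just before it. camera_model takes no time and is no camera call.
- ctrl.finish_job(): hands the job in; it is judged then, once.
The state is a dict: "t": time; "q": joint angles; "dq": joint speeds; "effort": joint torques, N m; "tool_pos": TCP position; "tool_rot": TCP orientation; "contact_force": force on the tool from outside, world axes, zero at the start; "wrist_torque": the same for the moment, N m; "opening": finger opening in m; "grip_force": force on a finger pad.
Only numpy, scipy, OpenCV 4.12 (cv2) and the standard library are available. Lean on these libraries where they do the work, as an engineer would, in place of code of your own. Each camera call takes 0.05 s, during which the arm holds its last target. There are 200 camera calls.

## Working session

There is one attempt and no reset: what is moved stays moved. The work goes in short steps, Python scripts to look and compute and a tool call to move; the robot and the scene stay as the last step left them, time stands still between calls to the robot, and variables do not carry over. Pictures are saved under pics/ and viewed, at most 10 in all, crops included, and the job is handed in when it is done.

Besides the shell and the picture viewer there is one more tool, called after "Call:" as name(argument=value, ...) on one line, values as JSON. apply_moves: Moves the arm, as the interface text tells. Its arguments: {"type":"object","properties":{"rows":{"type":"array","items":{"type":"number"}},"grip":{"type":"number"},"grip_force":{"type":"number"}},"required":["rows"]}

```bash
mkdir -p pics; ls; python3 - <<'E'
from station import ctrl
import cv2,numpy as np
o=ctrl.get_obs();print(o['t'],o['tool_pos'],o['tool_rot'],ctrl.tip_extent)
for n in('scene','side','wrist'):
    im,d=ctrl.get_image(n);cv2.imwrite(f'pics/{n}0.png',im);np.savez(f'pics/{n}0.npz',im=im,d=d)
    m=ctrl.camera_model(n);print(n,m)
E
```

```text
pics
0.0 [6.24504945e-01 7.13800607e-05 3.02674805e-01] [-2.22024300e+00 -2.22033831e+00  2.02228160e-03] 0.0726
scene {'mtx': array([[416.81498143,   0.        , 318.87720324],
       [  0.        , 416.81498143, 200.40538479],
       [  0.        ,   0.        ,   1.        ]]), 'k1': -0.06773496127979411, 'R': array([[ 0.1152972 ,  0.99332227, -0.00417522],
       [ 0.76662184, -0.09165485, -0.63552368],
       [-0.6316625 ,  0.07007328, -0.77207009]]), 't': array([ 1.15501078e-03, -3.01554229e-01,  1.55869399e+00])}
side {'mtx': array([[426.76156254,   0.        , 323.09064722],
       [  0.        , 426.76156254, 199.8649704 ],
       [  0.        ,   0.        ,   1.        ]]), 'k1': -0.050373659363913886, 'R': array([[ 0.7590769 , -0.65098928,  0.00390082],
       [-0.48734008, -0.57220848, -0.65960374],
       [ 0.43162705,  0.49878894, -0.75160341]]), 't': array([-0.40921789,  0.24567588,  0.99574287])}
wrist {'mtx': array([[288.8611977 ,   0.        , 317.94569686],
       [  0.        , 288.8611977 , 201.70989816],
       [  0.        ,   0.        ,   1.        ]]), 'k1': -0.025184403845439133, 'tool_from_camera': array([[-1.23099563e-03, -9.50501226e-01, -3.10718367e-01,
         8.00170946e-02],
       [ 9.99998521e-01, -1.54336917e-03,  7.59467433e-04,
         1.00150577e-03],
       [-1.20142787e-03, -3.10716972e-01,  9.50501720e-01,
        -7.00860612e-02],
       [ 0.00000000e+00,  0.00000000e+00,  0.00000000e+00,
         1.00000000e+00]])}
```

View pics/scene0.png

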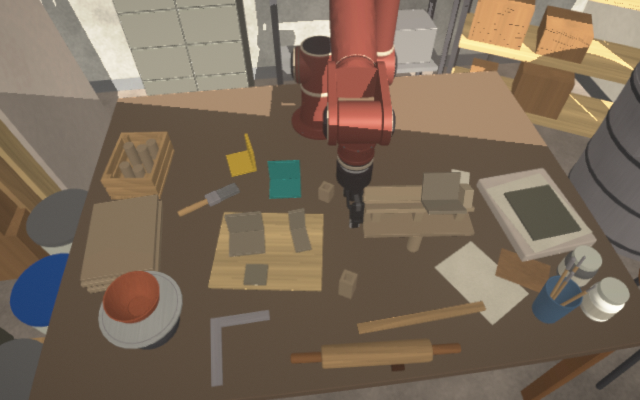

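View pics/side0.png

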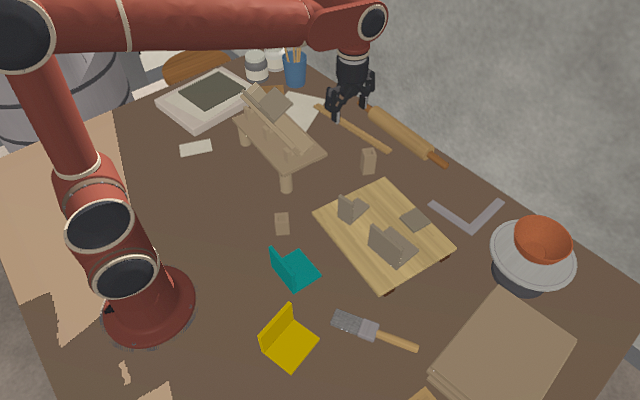

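The scene view looks from above, with image right = +y and image down = +x. These could be taken for the long tile:
- Long tile, on the board at (246,235).
- Short tile, at (299,230).
- Loaded tile, in the setter at (440,190).
- Turquoise look-alike, at (285,178).
- Yellow look-alike, at (242,160).

I choose (246,235): plain clay, on the board, and the longer of the two there. Next is a close crop to check it.

```bash
cat > h.py <<'E'
import numpy as np,cv2
from station import ctrl
from scipy.spatial.transform import Rotation as Ro
def rays(m,uv):
    K=m['mtx'];return cv2.undistortPoints(np.array(uv,float).reshape(-1,1,2),K,np.array([m['k1'],0,0,0.])).reshape(-1,2)
def pose(name,m,obs=None):
    "camera-to-world R,t"
    if 'R' in m: return m['R'].T,-m['R'].T@m['t']
    T=m['tool_from_camera'];R=Ro.from_rotvec(obs['tool_rot']).as_matrix()
    return R@T[:3,:3],R@T[:3,3]+obs['tool_pos']
def cloud(name,d,obs=None):
    m=ctrl.camera_model(name);v,u=np.mgrid[0:400,0:640]
    s=rays(m,np.stack([u,v],-1).reshape(-1,2)).reshape(400,640,2)
    P=np.dstack([s*d[...,None],d]);R,t=pose(name,m,obs)
    W=P@R.T+t;W[d==0]=np.nan;return W
def proj(name,X,obs=None):
    m=ctrl.camera_model(name);R,t=pose(name,m,obs);c=(np.atleast_2d(X)-t)@R;s=c[:,:2]/c[:,2:]
    s=s*(1+m['k1']*(s**2).sum(1))[:,None];return s*m['mtx'][0,0]+m['mtx'][:2,2]
def tri(obsv):
    "obsv: list of (name,uv,obs)"
    A=np.zeros((3,3));b=np.zeros(3)
    for n,uv,o in obsv:
        m=ctrl.camera_model(n);R,t=pose(n,m,o);r=R@np.append(rays(m,[uv])[0],1);r/=np.linalg.norm(r)
        M=np.eye(3)-np.outer(r,r);A+=M;b+=M@t
    return np.linalg.solve(A,b)
E
python3 - <<'E'
from h import *
z=np.load('pics/scene0.npz');W=cloud('scene',z['d'])
for p in [(230,270),(310,250),(255,273),(240,248),(300,270),(400,228),(365,222),(465,225),(200,150),(380,197),(400,212)]:print(p,W[p[1],p[0]].round(4))
a=z['im'][200:300,200:330];b=z['im'][160:260,350:480]
s=np.load('pics/side0.npz')['im'];c=s[175:275,310:440];d=s[75:175,215:345]
g=np.vstack([np.hstack([a,b]),np.hstack([c,d])]);cv2.imwrite('pics/crop1.png',cv2.resize(g,(780,600),interpolation=cv2.INTER_CUBIC))
E
```

```text
(230, 270) [ 0.6234 -0.3155  0.0267]
(310, 250) [ 0.5847 -0.0939  0.0265]
(255, 273) [ 0.6467 -0.247   0.0376]
(240, 248) [ 0.5637 -0.2867  0.039 ]
(300, 270) [ 0.6464 -0.1272  0.0289]
(400, 228) [0.5876 0.1521 0.0949]
(365, 222) [0.5571 0.0614 0.0958]
(465, 225) [0.6026 0.3296 0.0996]
(200, 150) [ 0.1082 -0.4359 -0.0013]
(380, 197) [0.5136 0.1069 0.1442]
(400, 212) [0.5677 0.1501 0.1403]
```

View pics/crop1.png

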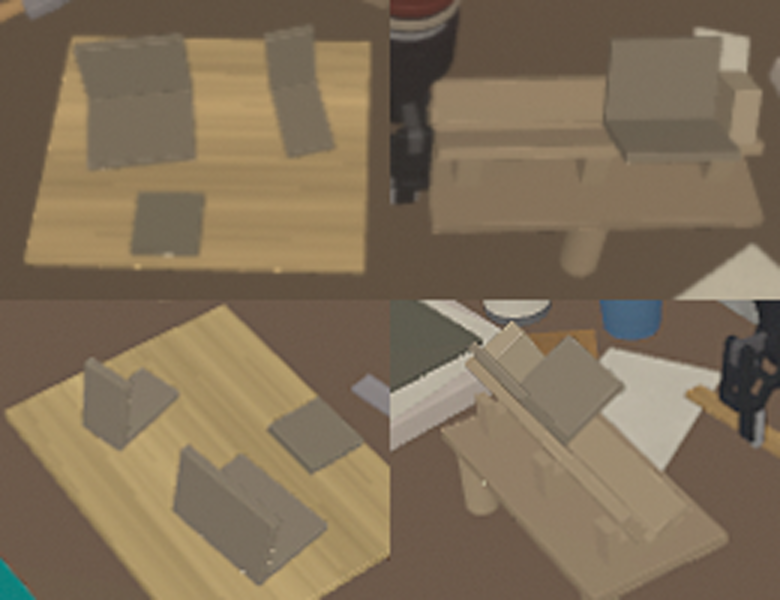

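The crop confirms it. The long tile is at upper left, wider than the short one, with its standing leg on the robot's side. The setter's open V faces −y and the loaded tile is at its +y end. Next I fit both poses to the depth clouds.

```bash
cat >> h.py <<'E'
from scipy.optimize import least_squares
def lfit(P,y0,tilt,p0,L1,L2,yr,zr=None):
    """fit L inner/outer planes. p=(x0,z0,yaw) at world y0; frame: a along 'lying' leg, c along 'standing' leg.
    returns p, residuals. L1=(off,lo,hi) lying face at c=off, a in lo..hi ; L2 standing face at a=off"""
    def fr(p,P):
        cy,sy=np.cos(p[2]),np.sin(p[2])
        X=(P[:,0]-p[0])*cy+(P[:,1]-y0)*sy; Y=-(P[:,0]-p[0])*sy+(P[:,1]-y0)*cy; Z=P[:,2]-p[1]
        ct,st=np.cos(tilt),np.sin(tilt)
        return X*ct+Z*st,Y,-X*st+Z*ct
    p=np.array(p0,float)
    for tol in(.012,.008,.005,.004,.004):
        a,b,c=fr(p,P);ok=(b>yr[0])&(b<yr[1])
        i=ok&(abs(c-L1[0])<tol)&(a>L1[1])&(a<L1[2]); j=ok&(abs(a-L2[0])<tol)&(c>L2[1])&(c<L2[2])
        A,B=P[i],P[j]
        f=lambda q:np.r_[(fr(q,A)[2]-L1[0])/np.sqrt(max(len(A),1)),(fr(q,B)[0]-L2[0])/np.sqrt(max(len(B),1))]
        p=least_squares(f,p,loss='soft_l1',f_scale=1e-4,x_scale=[.01,.01,.1]).x
    return p,len(A),len(B),(fr(p,A)[2]-L1[0]).std(),(fr(p,B)[0]-L2[0]).std() if len(B) else 0,fr
E
python3 - <<'E'
from h import *
t28=np.radians(28)
o=ctrl.get_obs()
for n in('scene','side','wrist'):
    z=np.load(f'pics/{n}0.npz');W=cloud(n,z['d'],o).reshape(-1,3);W=W[np.isfinite(W).all(1)]
    print(n)
    if n=='scene':
        S=W[(W[:,1]>.05)&(W[:,1]<.38)&(W[:,0]>.4)&(W[:,0]<.68)]
        sh=S[abs(S[:,2]-.096)<.004];print('shelf',cv2.minAreaRect(sh[:,:2].astype('f4')))
        B=W[(abs(W[:,2]-.028)<.005)&(W[:,1]<-.05)&(W[:,1]>-.45)&(W[:,0]>.35)&(W[:,0]<.75)];print('board',cv2.minAreaRect(B[:,:2].astype('f4')))
    for x0 in(.50,.52,.54):
        r=lfit(W,.15,t28,(x0,.13,0),(0,.008,.043),(0,.008,.043),(-.1,.05));print('V',r[0].round(4),r[1:3],np.round(r[3:5],4))
    for x0 in(.46,.48,.5,.52):
        r=lfit(W,-.28,0,(x0,.028,0),(.01,.015,.08),(.01 if n!='side' else 0,.02,.08),(-.045,.045));print('T',r[0].round(4),r[1:3],np.round(r[3:5],4))
E
```

```text
scene
shelf ((0.5436728000640869, 0.20616692304611206), (0.3017350435256958, 0.14715135097503662), 83.65117645263672)
board ((0.529026210308075, -0.2582142949104309), (0.4099539816379547, 0.30863645672798157), 81.17598724365234)
V [ 0.5227  0.1296 -0.0642] (233, 380) [0.001  0.0018]
V [ 0.5246  0.13   -0.098 ] (265, 592) [0.0009 0.0017]
V [ 0.5246  0.1301 -0.0979] (265, 590) [0.0009 0.0017]
T [0.46   0.0278 0.    ] (305, 0) [0.0019 0.    ]
T [0.48   0.0276 0.    ] (466, 0) [0.0017 0.    ]
T [0.4967 0.0276 0.0076] (564, 390) [0.0017 0.0013]
T [0.52   0.0275 0.    ] (438, 0) [0.0017 0.    ]
side
V [ 0.5147  0.1238 -0.0803] (409, 44) [0.0018 0.0022]
V [ 0.5147  0.1238 -0.0803] (409, 44) [0.0018 0.0022]
V [-2.2196 -1.3315 -0.043 ] (0, 0) [nan  0.]
T [0.46   0.0164 0.    ] (319, 0) [0.0017 0.    ]
T [ 0.4947  0.0262 -0.018 ] (353, 451) [0.0015 0.0011]
T [ 0.4947  0.0262 -0.018 ] (353, 451) [0.0015 0.0011]
T [0.52   0.0261 0.    ] (352, 0) [0.0015 0.    ]
wrist
V [ 0.5244  0.1301 -0.0974] (4544, 6186) [0.0005 0.0007]
V [ 0.5244  0.1301 -0.0974] (4544, 6186) [0.0005 0.0007]
V [ 2.1378  0.9837 -0.0834] (0, 0) [nan  0.]
T [0.46   0.0282 0.    ] (561, 0) [0.0008 0.    ]
T [0.48   0.0282 0.    ] (754, 0) [0.0008 0.    ]
T [ 0.4957  0.0281 -0.001 ] (759, 18) [0.0006 0.0002]
T [0.52   0.0281 0.    ] (407, 0) [0.0007 0.    ]
  ret = _var(a, axis=axis, dtype=dtype, out=out, ddof=ddof,
  arrmean = um.true_divide(arrmean, div, out=arrmean,
  ret = ret.dtype.type(ret / rcount)
```

View pics/wrist0.png

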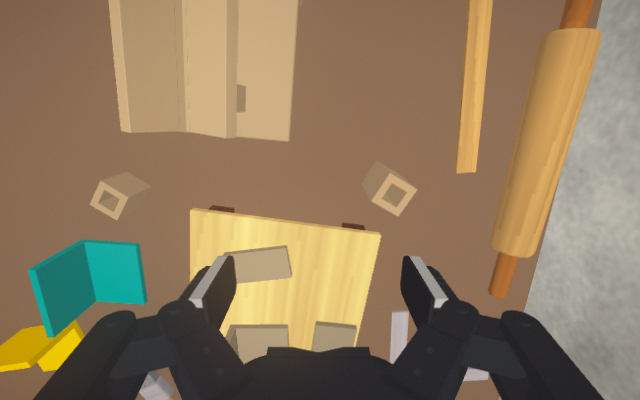

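The wrist depth gives a clean V fit: x = 0.5244 at y = 0.15, z = 0.1301, yaw −0.0974. In the wrist picture the setter is at the top (200,60). The long tile is partly hidden by the gripper at (260,337). I move over the tile for a near look.

Call:
apply_moves(rows=[-0.4667,-0.158,0.083,0,0,0,-0.4667,-0.158,0.083,0,0,0,-0.4667,-0.158,0.083,0,0,0,-0.4667,-0.158,0.083,0,0,0,-0.4667,-0.158,0.083,0,0,0,-0.4667,-0.158,0.083,0,0,0,-0.4667,-0.158,0.083,0,0,0,-0.4667,-0.158,0.083,0,0,0], grip=0.5, grip_force=60)

```text
t: 0.95
tool_pos: [0.5295, -0.2807, 0.2534]
tool_rot: [-2.223, -2.218, -0.0]
contact_force: [0.2, 0.7, -0.4]
opening: 0.0429
grip_force: 0.0
```

```bash
python3 - <<'E'
from h import *
o=ctrl.get_obs();print(o['t'],o['tool_pos'].round(4),o['tool_rot'].round(4),o['opening'])
im,d=ctrl.get_image('wrist');cv2.imwrite('pics/wrist1.png',im);W=cloud('wrist',d,o);np.savez('pics/wrist1.npz',im=im,d=d,W=W)
P=W.reshape(-1,3);P=P[np.isfinite(P).all(1)]
for x0 in(.49,.495,.50):
    r=lfit(P,-.28,0,(x0,.028,0),(.01,.015,.08),(.01,.02,.08),(-.04,.04));print(r[0].round(4),r[1:3],np.round(r[3:5],4))
    fr=r[5];a,b,c=fr(r[0],P)
    i=(abs(c-.01)<.003)&(a>.02)&(a<.075)&(abs(b)<.1);j=(abs(a-.01)<.003)&(c>.02)&(c<.08)&(abs(b)<.1)&(b>-.08)
    print(np.percentile(b[i],[.5,1,99,99.5]).round(4),np.percentile(b[j],[.5,1,99,99.5]).round(4),np.percentile(c[(abs(a-.005)<.003)&(abs(b)<.03)],[50,98]))
E
```

```text
0.95 [ 0.5295 -0.2807  0.2534] [-2.2230e+00 -2.2177e+00 -4.0000e-04] 0.04291441132138409
[0.4958 0.0281 0.0054] (4760, 595) [0.0007 0.0001]
[-0.039  -0.0383  0.0593  0.0595] [-0.0385 -0.0378  0.0596  0.0597] [0.18143387 0.24165982]
[0.4958 0.0281 0.0054] (4760, 595) [0.0007 0.0001]
[-0.039  -0.0383  0.0593  0.0595] [-0.0385 -0.0378  0.0596  0.0597] [0.18143387 0.24165982]
[0.4958 0.0281 0.0054] (4760, 595) [0.0007 0.0001]
[-0.039  -0.0383  0.0593  0.0595] [-0.0385 -0.0378  0.0596  0.0597] [0.18143387 0.24165982]
```

View pics/wrist1.png

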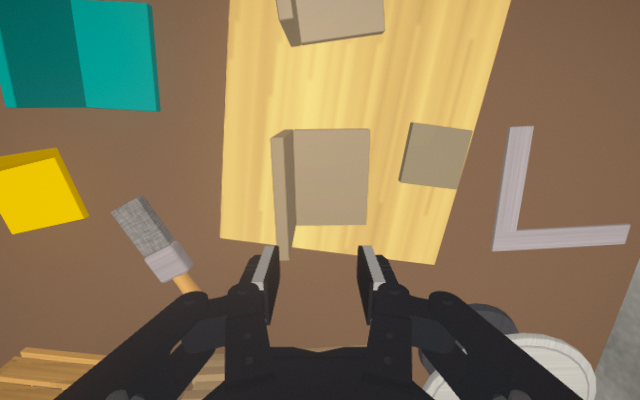

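The long tile stands in the middle at (320,180). Its standing-leg top edge runs from (283,135) to (283,258). The fit puts the heel at x = 0.4958, the tile centre at y ≈ −0.270, and yaw ≈ 0. I descend over the standing leg, with the fingertips about 34 mm below its top.

Call:
apply_moves(rows=[0.0178,-0.0478,0.03,0,0,0,0.0178,-0.0478,0.06,0,0,0,0.0178,-0.0478,0.11,0,0,0,0.0178,-0.0478,0.14,0,0,0,0.0178,-0.0478,0.16,0,0,0,0.0178,-0.0478,0.1697,0,0,0,0.0178,-0.0478,0.1697,0,0,0,0.0178,-0.0478,0.1697,0,0,0])

```text
t: 1.8
tool_pos: [0.5023, -0.2694, 0.1535]
tool_rot: [2.22, 2.221, 0.001]
contact_force: [-0.1, -0.2, 0.6]
opening: 0.0426
grip_force: 0.0
```

```bash
python3 - <<'E'
from h import *
o=ctrl.get_obs();print(o['tool_pos'].round(4))
im,d=ctrl.get_image('wrist');im2,_=ctrl.get_image('side')
cv2.imwrite('pics/g1.png',np.hstack([cv2.resize(im,(480,300)),cv2.resize(im2[100:300,300:500],(300,300))]))
E
```

```text
[ 0.5023 -0.2694  0.1535]
```

View pics/g1.png

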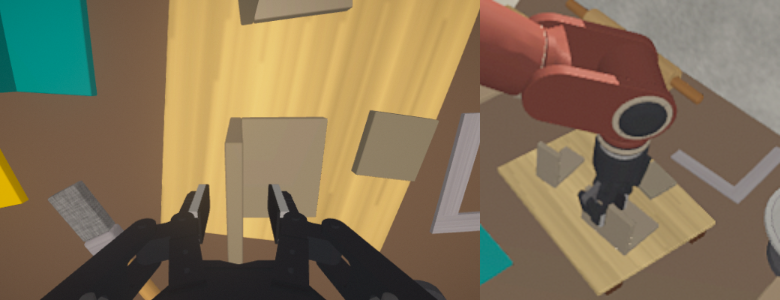

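The pads straddle the standing leg at its middle, around (238,205). I shift 1.5 mm to centre and close.

Call:
apply_moves(rows=[0,-0.0022,0.002,0,0,0,0,-0.0022,0.002,0,0,0,0,-0.0022,0.002,0,0,0,0,-0.0022,0.002,0,0,0,0,-0.0022,0.002,0,0,0,0,-0.0022,0.002,0,0,0,0,-0.0022,0.002,0,0,0,0,-0.0022,0.002,0,0,0], grip=0, grip_force=60)

```text
t: 2.7
tool_pos: [0.5002, -0.2695, 0.1515]
tool_rot: [2.221, 2.221, -0.001]
contact_force: [-2.9, 0.4, 4.5]
opening: 0.0094
grip_force: 59.7
```

Call:
apply_moves(rows=[0,0,-0.005,0,0,0,0,0,-0.015,0,0,0,0,0,-0.04,0,0,0,0,0,-0.08,0,0,0,0,0,-0.13,0,0,0,0,0,-0.18,0,0,0,0,0,-0.23,0,0,0,0,0,-0.28,0,0,0,0,0,-0.31,0,0,0,0,0,-0.33,0,0,0,0,0,-0.33,0,0,0])

```text
t: 3.8
tool_pos: [0.5006, -0.2696, 0.3517]
tool_rot: [2.219, 2.219, 0.001]
contact_force: [0.7, 0.0, -3.4]
opening: 0.0087
grip_force: 58.7
```

```bash
python3 - <<'E'
from h import *
o=ctrl.get_obs();print(o['t'],o['tool_pos'].round(4),o['tool_rot'].round(4),o['opening'],o['q'].round(3))
im,d=ctrl.get_image('wrist');W=cloud('wrist',d,o);P=W.reshape(-1,3);P=P[np.isfinite(P).all(1)]
T=Ro.from_rotvec(o['tool_rot']).as_matrix();Q=(P-o['tool_pos'])@T  # tool coords: x=along tile, y=thickness/lying, z down
# frame with x=tool y, y=tool x, z=-tool z
Q=Q[:,[1,0,2]]*[1,1,-1]
for ti in(0,):
    r=lfit(Q,0,ti,(-.005,-.123,0),(.01,.015,.08),(.01,.02,.08),(0,.048));print(r[0].round(4),r[1:3],np.round(r[3:5],4))
    a,b,c=r[5](r[0],Q);i=(abs(c-.01)<.004)&(a>.02)&(a<.075)&(abs(b)<.1);print(np.percentile(b[i],[.5,1,99,99.5]).round(4))
    A=np.c_[a[i],b[i],np.ones(i.sum())];print('lying tilt',np.linalg.lstsq(A,c[i],rcond=None)[0].round(4))
    j=(abs(a-.01)<.004)&(c>.02)&(c<.08)&(abs(b)<.05);A=np.c_[c[j],b[j],np.ones(j.sum())];print('stand tilt',np.linalg.lstsq(A,a[j],rcond=None)[0].round(4),j.sum())
cv2.imwrite('pics/l1.png',im)
E
```

```text
3.8 [ 0.5006 -0.2696  0.3517] [2.2185e+00 2.2186e+00 1.2000e-03] 0.008713864591609338 [-0.625 -0.107  1.691  0.     1.554 -0.625]
[ 4.0799 -0.1236  1.5715] (0, 0) [nan  0.]
  ret = _var(a, axis=axis, dtype=dtype, out=out, ddof=ddof,
  arrmean = um.true_divide(arrmean, div, out=arrmean,
  ret = ret.dtype.type(ret / rcount)
Traceback (most recent call last):
IndexError: index -1 is out of bounds for axis 0 with size 0
```

```bash
python3 - <<'E'
from h import *
o=ctrl.get_obs()
im,d=ctrl.get_image('wrist');cv2.imwrite('pics/l1.png',im);print(d[250,360],(d==0).mean(),d[d>0].min())
np.savez('pics/l1.npz',im=im,d=d)
# project expected tile corners: tool-frame, heel at tool y=-.005,z=.1235, x +-.05
T=Ro.from_rotvec(o['tool_rot']).as_matrix()
for q in [(0.05,.005,.1135),(0.05,.080,.1135),(0.05,.005,.0385),(0.05,-.005,.0385),(.05,-.005,.1235)]:print(q,proj('wrist',T@np.array(q)+o['tool_pos'],o).round(1))
E
```

```text
0.20411879 0.00400390625 0.06046498
(0.05, 0.005, 0.1135) [[323.9 156.9]]
(0.05, 0.08, 0.1135) [[441.1 157. ]]
(0.05, 0.005, 0.0385) [[328.  188.3]]
(0.05, -0.005, 0.0385) [[302.3 188.4]]
(0.05, -0.005, 0.1235) [[308.7 154.5]]
```

View pics/l1.png

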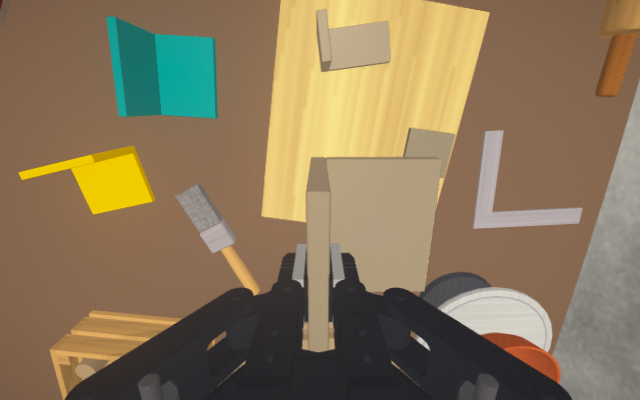

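The tile hangs square. Its near corners are at (328,157), (439,157) and (329,190), which match the predicted pixels. Next I check its tilt in the grip and plan the setter pose.

```bash
python3 - <<'E'
from h import *
o=ctrl.get_obs();d=np.load('pics/l1.npz')['d'];W=cloud('wrist',d,o)
T=Ro.from_rotvec(o['tool_rot']).as_matrix();Q=(W-o['tool_pos'])@T
q=Q[170:225,340:425].reshape(-1,3);print('lying: tz = c0*tx+c1*ty+c2',np.linalg.lstsq(np.c_[q[:,:2],np.ones(len(q))],q[:,2],rcond=None)[0].round(4))
for c in (350,390): 
    col=Q[140:320,c];k=(abs(col[:,2]-.1135)<.01);print('tx ext',col[k,0].min().round(4),col[k,0].max().round(4))
row=Q[185,300:460];k=abs(row[:,2]-.1135)<.012;print('ty max',row[k,1].max().round(4))
row=Q[230,290:340];print(row[::4].round(3).tolist())
E
```

```text
** On entry to DLASCL parameter number  4 had an illegal value
 ** On entry to DLASCL parameter number  4 had an illegal valueTraceback (most recent call last):
  File "<stdin>", line 4, in <module>
    x, resids, rank, s = _umath_linalg.lstsq(a, b, rcond,
                         ~~~~~~~~~~~~~~~~~~~^^^^^^^^^^^^^
                                             signature=signature)
                                             ^^^^^^^^^^^^^^^^^^^^
    raise LinAlgError("SVD did not converge in Linear Least Squares")
numpy.linalg.LinAlgError: SVD did not converge in Linear Least Squares
```

```bash
python3 - <<'E'
from h import *
o=ctrl.get_obs();d=np.load('pics/l1.npz')['d'];W=cloud('wrist',d,o)
T=Ro.from_rotvec(o['tool_rot']).as_matrix();Q=(W-o['tool_pos'])@T
q=Q[170:225,340:425].reshape(-1,3);q=q[np.isfinite(q).all(1)];print('lying: tz = c0*tx+c1*ty+c2',np.linalg.lstsq(np.c_[q[:,:2],np.ones(len(q))],q[:,2],rcond=None)[0].round(4),len(q))
for c in (350,390):
    col=Q[140:320,c];k=(abs(col[:,2]-.1135)<.01);print('tx ext',np.nanmin(col[k,0]).round(4),np.nanmax(col[k,0]).round(4))
row=Q[185,300:460];k=abs(row[:,2]-.1135)<.012;print('ty max',np.nanmax(row[k,1]).round(4))
print(Q[230,290:340:4].round(3).tolist())
E
```

```text
lying: tz = c0*tx+c1*ty+c2 [-0.0006  0.0004  0.1135] 4655
tx ext -0.0189 0.049
tx ext -0.047 0.0491
ty max 0.0802
[[-0.104, -0.043, 0.348], [-0.104, -0.037, 0.35], [-0.104, -0.03, 0.348], [-0.104, -0.024, 0.349], [0.032, -0.004, 0.04], [0.032, -0.002, 0.039], [0.033, -0.001, 0.038], [0.033, 0.001, 0.037], [0.033, 0.003, 0.038], [0.032, 0.004, 0.04], [0.0, 0.009, 0.112], [-0.001, 0.012, 0.113], [-0.0, 0.015, 0.113]]
```

```bash
cat >> h.py <<'E'
t28=np.radians(28);yw=-.0974
Xs=np.array([np.cos(yw),np.sin(yw),0]);Ys=np.array([-np.sin(yw),np.cos(yw),0]);Z=np.array([0,0,1.])
u=np.cos(t28)*Xs+np.sin(t28)*Z;w=-np.sin(t28)*Xs+np.cos(t28)*Z;V0=np.array([.5244,.15,.1301])
Rt=np.c_[Ys,u,-w]; heel=np.array([-.001,-.0048,.1235])
def setc(P): D=P-V0;return np.stack([D@u,D@Ys,D@w],-1)
def goto(s,du,dw,o):
    "heel at s along root line, offsets du,dw; returns normalised row"
    R=Ro.from_rotvec(o['tool_rot']).as_matrix();t=V0+s*Ys+du*u+dw*w-Rt@heel
    return np.r_[R.T@(t-o['tool_pos'])/.6,Ro.from_matrix(R.T@Rt).as_rotvec()/(np.pi/2)],t
E
python3 - <<'E'
from h import *
o=ctrl.get_obs()
z=np.load('pics/scene0.npz');W=cloud('scene',z['d']).reshape(-1,3);W=W[np.isfinite(W).all(1)]
c=setc(W);k=(abs(c[:,0]-.01)<.005)&(c[:,2]>.05)&(c[:,2]<.083)&(abs(c[:,1])<.3);print('stand face s',k.sum(),np.percentile(c[k,1],[0,1,3,97,99,100]).round(4),np.median(c[k,0]))
k=(abs(c[:,2]-.01)<.005)&(c[:,0]>.05)&(c[:,0]<.083)&(abs(c[:,1])<.3);print('lying s',k.sum(),np.percentile(c[k,1],[0,1,3,97,99,100]).round(4))
z=np.load('pics/wrist0.npz');o0=dict(tool_pos=np.array([6.24504945e-01,7.13800607e-05,3.02674805e-01]),tool_rot=np.array([-2.22024300e+00,-2.22033831e+00,2.02228160e-03]))
W=cloud('wrist',z['d'],o0).reshape(-1,3);W=W[np.isfinite(W).all(1)];c=setc(W);k=(abs(c[:,0])<.003)&(c[:,2]>.015)&(c[:,2]<.04);print('V open s',np.percentile(c[k,1],[0,1,3,99]).round(4))
E
```

```text
stand face s 440 [0.0672 0.0675 0.0697 0.1658 0.1761 0.1871] 0.009948406073789221
lying s 221 [0.0663 0.0673 0.0683 0.1835 0.1887 0.1901]
V open s [-0.0885 -0.0874 -0.0853 -0.0018]
```

```bash
python3 - <<'E'
from h import *
o=ctrl.get_obs();
r,t=goto(0.0,.05,.05,o);print(r.round(4),t.round(4))
E
```

```text
[ 0.7055 -0.0138  0.0659 -0.3116 -0.0156  0.0606] [0.4916 0.1542 0.309 ]
```

Call:
apply_moves(rows=[0.02,0,0,-0.02,0,0,0.06,0,0,-0.05,0,0.01,0.12,0,0,-0.08,0,0.02,0.18,0,0,-0.12,-0.005,0.03,0.24,0,0,-0.16,-0.008,0.04,0.3,0,0,-0.2,-0.01,0.05,0.36,0,0,-0.24,-0.012,0.055,0.42,-0.005,0,-0.27,-0.014,0.0606,0.48,-0.01,0.01,-0.29,-0.0156,0.0606,0.54,-0.0138,0.02,-0.3,-0.0156,0.0606,0.6,-0.0138,0.035,-0.3116,-0.0156,0.0606,0.65,-0.0138,0.05,-0.3116,-0.0156,0.0606,0.68,-0.0138,0.06,-0.3116,-0.0156,0.0606,0.695,-0.0138,0.0659,-0.3116,-0.0156,0.0606,0.7055,-0.0138,0.0659,-0.3116,-0.0156,0.0606,0.7055,-0.0138,0.0659,-0.3116,-0.0156,0.0606,0.7055,-0.0138,0.0659,-0.3116,-0.0156,0.0606])

```text
t: 5.6
tool_pos: [0.492, 0.1534, 0.3099]
tool_rot: [2.031, 1.841, 0.46]
contact_force: [-0.3, -0.1, -3.8]
opening: 0.0092
grip_force: 58.7
```

```bash
python3 - <<'E'
from h import *
o=ctrl.get_obs();print(o['t'],o['q'].round(3),o['tool_pos'].round(4),o['contact_force'].round(1))
im,d=ctrl.get_image('wrist');im2,_=ctrl.get_image('side');np.savez('pics/p1.npz',im=im,d=d)
W=cloud('wrist',d,o).reshape(-1,3);W=W[np.isfinite(W).all(1)];c=setc(W)
# loaded tile, seen ahead
k=(abs(c[:,0]-.01)<.004)&(c[:,2]>.05)&(c[:,2]<.08)&(c[:,1]>.055)&(c[:,1]<.3);print('loaded stand',k.sum(),np.percentile(c[k,1],[0,1,5]) if k.sum() else 0,np.median(c[k,0]) if k.sum() else 0)
k=(abs(c[:,2]-.01)<.004)&(c[:,0]>.05)&(c[:,0]<.08)&(c[:,1]>.055)&(c[:,1]<.3);print('loaded lying',k.sum(),np.percentile(c[k,1],[0,1,5]) if k.sum() else 0,np.median(c[k,2]) if k.sum() else 0)
R=Ro.from_rotvec(o['tool_rot']).as_matrix();Q=(W-o['tool_pos'])@R
k=(abs(Q[:,2]-.1135)<.006)&(Q[:,1]>.02)&(Q[:,1]<.075)&(Q[:,0]>.01)&(Q[:,0]<.06);q=Q[k];print('held',len(q),np.linalg.lstsq(np.c_[q[:,:2],np.ones(len(q))],q[:,2],rcond=None)[0].round(4),np.percentile(q[:,0],[95,99,100]).round(4))
print(goto(0,0.05,.05,o)[0].round(4))
cv2.imwrite('pics/p1.png',np.hstack([cv2.resize(im,(480,300)),cv2.resize(im2[50:200,200:350],(300,300))]))
E
```

```text
5.6 [ 0.217 -0.442  2.071 -0.17   1.049  0.365] [0.492  0.1534 0.3099] [-0.3 -0.1 -3.8]
loaded stand 1820 [0.06673316 0.06774636 0.07097568] 0.009729121964876292
loaded lying 5113 [0.06693248 0.06776637 0.07158121] 0.010261984224444616
held 4854 [0.0125 0.0003 0.1136] [0.0481 0.0491 0.0494]
[ 0.0012 -0.0014  0.0008  0.001   0.0006 -0.0002]
```

View pics/p1.png

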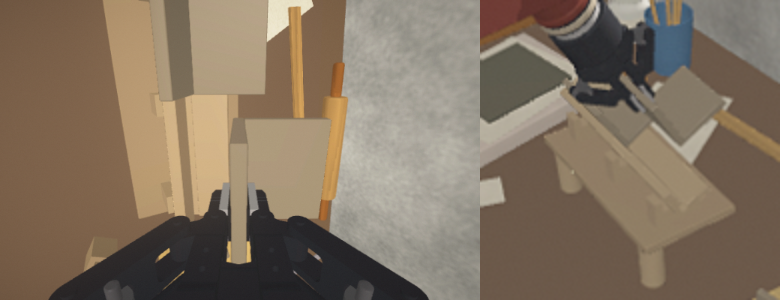

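The tile hangs over the bare V and leans parallel to it, with the loaded tile ahead at (215,60). The loaded legs read 9.7 and 10.3 mm off my V planes, so the model is good to 0.3 mm. The neighbour's end is at s = 0.067. I lower to 6 mm above the V and correct the 0.7° pitch.

Call:
apply_moves(rows=[0.001,-0.006,0.006,0,0.004,0,0.001,-0.018,0.018,0,0.008,0,0.001,-0.03,0.03,0,0.008,0,0.001,-0.042,0.042,0,0.008,0,0.001,-0.054,0.054,0,0.008,0,0.001,-0.064,0.064,0,0.008,0,0.001,-0.071,0.071,0,0.008,0,0.001,-0.0747,0.0741,0,0.008,0,0.001,-0.0747,0.0741,0,0.008,0,0.001,-0.0747,0.0741,0,0.008,0])

```text
t: 6.7
tool_pos: [0.4737, 0.1564, 0.2498]
tool_rot: [2.032, 1.849, 0.475]
contact_force: [0.3, 0.1, -3.8]
opening: 0.0094
grip_force: 58.6
```

```bash
cat > chk.py <<'E'
from h import *
import sys
o=ctrl.get_obs();print(o['t'],o['tool_pos'].round(4),o['contact_force'].round(1))
im,d=ctrl.get_image('wrist')
W=cloud('wrist',d,o).reshape(-1,3);W=W[np.isfinite(W).all(1)];c=setc(W)
R=Ro.from_rotvec(o['tool_rot']).as_matrix();Q=(W-o['tool_pos'])@R
k=(abs(Q[:,2]-.1135)<.006)&(Q[:,1]>.02)&(Q[:,1]<.075)&(Q[:,0]>.01)&(Q[:,0]<.06)&(c[:,1]<.066)
q=c[k];f=np.linalg.lstsq(np.c_[q[:,0],q[:,1]-.03,np.ones(len(q))],q[:,2],rcond=None)[0];print('held lying inner w = ',f.round(4),'(slope u, slope s, w@s=.03,u=0; seated .0100)',np.percentile(q[:,1],[99,100]).round(4))
k=(abs(Q[:,1]-.005)<.004)&(Q[:,2]>.06)&(Q[:,2]<.105)&(Q[:,0]>.02)&(Q[:,0]<.05)&(c[:,1]<.066);print('held stand inner u',k.sum(),np.median(c[k,0]).round(4) if k.sum() else 0)
print('heel model (u,s,w)',setc(o['tool_pos']+R@heel).round(4))
print('row to seat',goto(.017,0,0,o)[0].round(4))
if len(sys.argv)>1:
    im2,_=ctrl.get_image('side');cv2.imwrite(sys.argv[1],np.hstack([cv2.resize(im,(480,300)),cv2.resize(im2[50:200,200:350],(300,300))]))
E
python3 chk.py
```

```text
6.7 [0.4737 0.1564 0.2498] [ 0.3  0.1 -3.8]
held lying inner w =  [ 0.0008 -0.0032  0.0161] (slope u, slope s, w@s=.03,u=0; seated .0100) [0.0521 0.0523]
held stand inner u 156 0.0144
heel model (u,s,w) [0.0066 0.002  0.0062]
row to seat [ 0.0274 -0.0105  0.0106  0.0014 -0.0078  0.0002]
```

Call:
apply_moves(rows=[0.004,-0.002,0.002,0,0,0,0.008,-0.004,0.004,0,0,0,0.012,-0.006,0.006,0,0,0,0.016,-0.0075,0.0075,0,0,0,0.0185,-0.0075,0.0075,0,0,0,0.0185,-0.0075,0.0075,0,0,0,0.0185,-0.0075,0.0075,0,0,0])

```text
t: 7.45
tool_pos: [0.4726, 0.1677, 0.2433]
tool_rot: [2.032, 1.85, 0.474]
contact_force: [0.4, -0.9, -4.1]
opening: 0.0092
grip_force: 58.8
```

```bash
python3 chk.py
```

```text
7.45 [0.4726 0.1677 0.2433] [ 0.4 -0.9 -4.1]
held lying inner w =  [ 0.0012 -0.0028  0.0113] (slope u, slope s, w@s=.03,u=0; seated .0100) [0.0632 0.0634]
held stand inner u 51 0.0109
heel model (u,s,w) [0.0015 0.0131 0.0014]
row to seat [ 0.009  -0.0022  0.0025  0.0008 -0.0077  0.0003]
```

Still free of contact: about 1.3 mm above the V and about 3.5 mm from the neighbour. I creep along +y at 0.6 mm per row, in short calls, and watch the force.

Call:
apply_moves(rows=[0.001,0,0,0,0,0,0.002,0,0,0,0,0,0.003,0,0,0,0,0,0.004,0,0,0,0,0,0.0045,0,0,0,0,0,0.0045,0,0,0,0,0])

```text
t: 8.1
tool_pos: [0.4728, 0.1704, 0.2433]
tool_rot: [2.032, 1.85, 0.474]
contact_force: [-0.5, 0.0, -3.9]
opening: 0.0091
grip_force: 58.8
```

Call:
apply_moves(rows=[0.0005,0,0,0,0,0,0.001,0,0,0,0,0,0.001,0,0,0,0,0])

```text
t: 8.4
tool_pos: [0.4729, 0.1709, 0.2433]
tool_rot: [2.032, 1.85, 0.474]
contact_force: [0.9, 0.4, -3.5]
opening: 0.0092
grip_force: 58.8
```

Call:
apply_moves(rows=[0.0005,0,0,0,0,0,0.001,0,0,0,0,0,0.001,0,0,0,0,0])

```text
t: 8.7
tool_pos: [0.4729, 0.1713, 0.2433]
tool_rot: [2.032, 1.849, 0.473]
contact_force: [-1.0, -1.2, -2.7]
opening: 0.0092
grip_force: 58.9
```

Call:
apply_moves(rows=[0.0005,0,0,0,0,0,0.001,0,0,0,0,0,0.001,0,0,0,0,0])

```text
t: 9.0
tool_pos: [0.473, 0.1718, 0.2433]
tool_rot: [2.032, 1.849, 0.472]
contact_force: [-1.6, -4.0, -1.9]
opening: 0.0091
grip_force: 59.1
```

Contact with the neighbour begins at −4 N along y. Quick check before seating.

```bash
python3 chk.py
```

```text
9.0 [0.473  0.1718 0.2433] [-1.6 -4.  -1.9]
held lying inner w =  [0.0001 0.0063 0.0113] (slope u, slope s, w@s=.03,u=0; seated .0100) [0.0658 0.066 ]
held stand inner u 12 0.0116
heel model (u,s,w) [0.0014 0.017  0.0015]
row to seat [ 0.0022 -0.0022  0.0025  0.0006 -0.007   0.0004]
```

Call:
apply_moves(rows=[-0.0004,-0.0005,0.0005,0,0,0,-0.0004,-0.001,0.001,0,0,0,-0.0004,-0.0013,0.0013,0,0,0,-0.0004,-0.0013,0.0013,0,0,0])

```text
t: 9.45
tool_pos: [0.473, 0.1717, 0.2427]
tool_rot: [2.031, 1.849, 0.474]
contact_force: [-1.0, -5.5, -0.6]
opening: 0.009
grip_force: 59.3
```

Call:
apply_moves(rows=[0,-0.0003,0.0004,0,0,0,0,-0.0006,0.0008,0,0,0,0,-0.0006,0.0008,0,0,0])

```text
t: 9.75
tool_pos: [0.473, 0.1718, 0.2426]
tool_rot: [2.031, 1.849, 0.474]
contact_force: [-3.7, -5.4, 0.7]
opening: 0.0091
grip_force: 59.6
```

```bash
python3 chk.py
```

```text
9.75 [0.473  0.1718 0.2426] [-3.7 -5.4  0.7]
held lying inner w =  [0.002  0.0059 0.0106] (slope u, slope s, w@s=.03,u=0; seated .0100) [0.0656 0.066 ]
held stand inner u 12 0.0114
heel model (u,s,w) [0.0013 0.0171 0.0008]
row to seat [ 0.0022 -0.0016  0.0014  0.0018 -0.0074  0.0003]
```

Call:
apply_moves(rows=[0,-0.0005,0.0003,0,0,0,0,-0.001,0.0007,0,0,0,0,-0.001,0.0007,0,0,0])

```text
t: 10.1
tool_pos: [0.4729, 0.1718, 0.2425]
tool_rot: [2.03, 1.848, 0.475]
contact_force: [-2.7, -3.9, 2.0]
opening: 0.0094
grip_force: 59.8
```

Call:
apply_moves(rows=[0,-0.0005,0.0003,0,0,0,0,-0.001,0.0007,0,0,0,0,-0.001,0.0007,0,0,0])

```text
t: 10.4
tool_pos: [0.4728, 0.1719, 0.2424]
tool_rot: [2.03, 1.848, 0.476]
contact_force: [-4.3, -5.8, 3.3]
opening: 0.0089
grip_force: 60.1
```

```bash
python3 chk.py
```

```text
10.4 [0.4728 0.1719 0.2424] [-4.3 -5.8  3.3]
held lying inner w =  [0.0053 0.0058 0.0105] (slope u, slope s, w@s=.03,u=0; seated .0100) [0.0656 0.066 ]
held stand inner u 7 0.0114
heel model (u,s,w) [0.0013 0.0172 0.0008]
row to seat [ 0.002  -0.0012  0.0013  0.003  -0.0075  0.0004]
```

The lying leg is down on the shallow side, and the standing leg is still about 1.2 mm off the steep face. I press gently along −u and ease the downward push.

Call:
apply_moves(rows=[-0.0003,-0.0007,-0.0003,0,0,0,-0.0005,-0.0014,-0.0005,0,0,0,-0.0005,-0.002,-0.0005,0,0,0,-0.0005,-0.002,-0.0005,0,0,0])

```text
t: 10.85
tool_pos: [0.4719, 0.1718, 0.242]
tool_rot: [2.029, 1.847, 0.478]
contact_force: [2.3, -4.7, 2.6]
opening: 0.0092
grip_force: 59.4
```

```bash
python3 chk.py
```

```text
10.85 [0.4719 0.1718 0.242 ] [ 2.3 -4.7  2.6]
held lying inner w =  [0.0089 0.0059 0.0105] (slope u, slope s, w@s=.03,u=0; seated .0100) [0.0655 0.066 ]
held stand inner u 2 0.0106
heel model (u,s,w) [0.0005 0.0172 0.0008]
row to seat [ 0.0023  0.0004  0.0014  0.0039 -0.0081  0.0003]
```

Call:
apply_moves(rows=[0.0006,0.0007,0.0002,0.002,-0.002,0,0.0012,0.0014,0.0005,0.0045,-0.0038,0,0.0012,0.0014,0.0008,0.0045,-0.0038,0,0.0012,0.0014,0.0008,0.0045,-0.0038,0])

```text
t: 11.3
tool_pos: [0.4726, 0.1725, 0.242]
tool_rot: [2.034, 1.849, 0.464]
contact_force: [-1.7, -5.0, 7.8]
opening: 0.0091
grip_force: 60.4
```

```bash
python3 chk.py
```

```text
11.3 [0.4726 0.1725 0.242 ] [-1.7 -5.   7.8]
held lying inner w =  [ 0.001  -0.0005  0.0103] (slope u, slope s, w@s=.03,u=0; seated .0100) [0.0656 0.066 ]
held stand inner u 6 0.0106
heel model (u,s,w) [-0.      0.0171  0.0006]
row to seat [ 0.0011 -0.0005  0.0009 -0.0017 -0.004   0.0003]
```

The tile is nested: tilts are about 0, w = 10.3 mm, u ≈ 0, and it is touching the neighbour. I relax the grip, then open a little.

Call:
apply_moves(rows=[0,0,0.0003,0,0,0,0,0,0.0003,0,0,0,0,0,0.0003,0,0,0], grip_force=20)

```text
t: 11.65
tool_pos: [0.4726, 0.1725, 0.2421]
tool_rot: [2.034, 1.849, 0.464]
contact_force: [-3.1, -5.6, 7.8]
opening: 0.0093
grip_force: 60.5
```

Call:
apply_moves(rows=[0,0,0,0,0,0,0,0,0,0,0,0,0,0,0,0,0,0,0,0,0,0,0,0], grip=0.22)

```text
t: 12.05
tool_pos: [0.4714, 0.1727, 0.2391]
tool_rot: [2.037, 1.851, 0.46]
contact_force: [-0.1, 0.2, 0.2]
opening: 0.0189
grip_force: 0.0
```

```bash
sed -i 's/&(c\[:,1\]<.066)//g' chk.py; python3 chk.py pics/r1.png; python3 - <<'E'
from h import *
o=ctrl.get_obs();print(o['opening'],o['grip_force'])
im,d=ctrl.get_image('wrist');W=cloud('wrist',d,o);c=setc(W)
for lo in(.03,.045,.06,.07):
    k=(c[...,0]>lo-.004)&(c[...,0]<lo+.004)&(abs(c[...,2]-.01)<.006);s=c[k]
    for a in np.arange(.045,.09,.004):
        m=(s[:,1]>=a)&(s[:,1]<a+.004);print(round(a,3),m.sum(),np.median(s[m,2]).round(4) if m.any() else '',end=' | ')
    print()
cv2.imwrite('pics/r1b.png',cv2.resize(im[60:260,220:460],(720,600),interpolation=cv2.INTER_CUBIC))
E
```

```text
12.05 [0.4714 0.1727 0.2391] [-0.1  0.2  0.2]
held lying inner w =  [ 0.0007 -0.0007  0.0102] (slope u, slope s, w@s=.03,u=0; seated .0100) [0.0778 0.0781]
held stand inner u 0 0
heel model (u,s,w) [-0.003   0.0172 -0.0014]
row to seat [ 0.001   0.0035 -0.0024 -0.0046 -0.0041  0.0003]
0.018974612319381197 0.0
0.045 75 0.0104 | 0.049 72 0.0101 | 0.053 73 0.0103 | 0.057 76 0.0102 | 0.061 79 0.0101 | 0.065 88 0.0099 | 0.069 72 0.0103 | 0.073 79 0.0102 | 0.077 88 0.0104 | 0.081 87 0.0102 | 0.085 80 0.0103 | 0.089 92 0.0104 | 
0.045 72 0.0101 | 0.049 71 0.0103 | 0.053 75 0.01 | 0.057 76 0.0102 | 0.061 81 0.0102 | 0.065 77 0.0099 | 0.069 82 0.0102 | 0.073 83 0.0102 | 0.077 87 0.0102 | 0.081 89 0.0103 | 0.085 80 0.0102 | 0.089 92 0.0104 | 
0.045 75 0.0103 | 0.049 72 0.0102 | 0.053 74 0.0101 | 0.057 74 0.0102 | 0.061 76 0.0101 | 0.065 87 0.0099 | 0.069 81 0.0101 | 0.073 79 0.0102 | 0.077 87 0.0103 | 0.081 84 0.0102 | 0.085 84 0.0105 | 0.089 91 0.0105 | 
0.045 70 0.0104 | 0.049 74 0.0103 | 0.053 79 0.0103 | 0.057 76 0.0103 | 0.061 77 0.0104 | 0.065 80 0.0099 | 0.069 83 0.0103 | 0.073 79 0.0103 | 0.077 89 0.0103 | 0.081 77 0.0104 | 0.085 89 0.0104 | 0.089 93 0.0105 |
```

View pics/r1b.png

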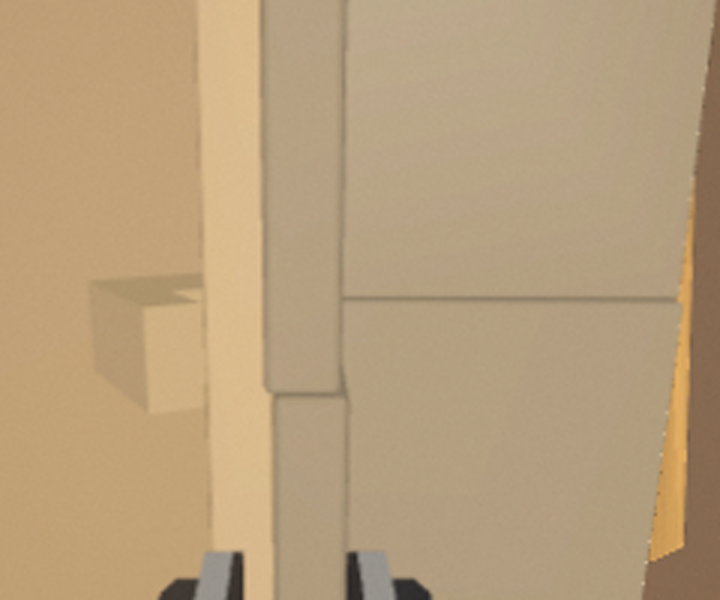

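```bash
python3 - <<'E'
from h import *
o=ctrl.get_obs();m=ctrl.camera_model('wrist');R,t=pose('wrist',m,o)
def hit(uv,wp):
    r=R@np.append(rays(m,[uv])[0],1);l=(wp-(t-V0)@w)/(r@w);return setc(t+l*r).round(4)
for n,cx,cy,wp in[('ours L',274,450,.085),('ours R',347,450,.085),('nbr L',264,330,.085),('nbr R',341,330,.085),('nbr L',262,100,.085),('nbr R',344,100,.085),('ours ly',671,400,.01),('nbr ly',683,280,.01),('nbr ly',697,150,.01)]:
    print(n,hit((220+(cx+.5)/3-.5,60+(cy+.5)/3-.5),wp))
E
```

```text
ours L [0.0011 0.0593 0.085 ]
ours R [0.0106 0.0593 0.085 ]
nbr L [-0.0001  0.0752  0.085 ]
nbr R [0.0096 0.0752 0.085 ]
nbr L [-0.      0.1025  0.085 ]
nbr R [0.0095 0.1025 0.085 ]
ours ly [0.0859 0.0446 0.01  ]
nbr ly [0.0851 0.0709 0.01  ]
nbr ly [0.0845 0.0971 0.01  ]
```

Released and butted. The seam is at (510,298) in the crop and the lying legs are flush. The tile still sits about 1 mm up the shallow leg. The inner pad is just beside it, so I nudge it home gently.

Call:
apply_moves(rows=[0,-0.0004,0,0,0,0,0,-0.0008,0,0,0,0,0,-0.0012,0,0,0,0,0,-0.0016,0,0,0,0,0,-0.0016,0,0,0,0])

```text
t: 12.7
tool_pos: [0.4709, 0.1725, 0.2394]
tool_rot: [2.036, 1.85, 0.461]
contact_force: [0.7, -0.5, 0.3]
opening: 0.0186
grip_force: 0.0
```

Call:
apply_moves(rows=[0,-0.0004,0,0,0,0,0,-0.0008,0,0,0,0,0,-0.0008,0,0,0,0])

```text
t: 13.0
tool_pos: [0.4705, 0.1725, 0.2391]
tool_rot: [2.036, 1.85, 0.461]
contact_force: [-0.9, 0.0, -0.4]
opening: 0.0184
grip_force: 0.0
```

```bash
python3 - <<'E'
from h import *
o=ctrl.get_obs();print(o['contact_force'].round(1),setc(o['tool_pos']+Ro.from_rotvec(o['tool_rot']).as_matrix()@heel).round(4))
im,d=ctrl.get_image('wrist');cv2.imwrite('pics/r2.png',cv2.resize(im[60:260,220:460],(720,600),interpolation=cv2.INTER_CUBIC))
E
```

```text
[-0.9  0.  -0.4] [-0.0037  0.0169 -0.001 ]
```

View pics/r2.png

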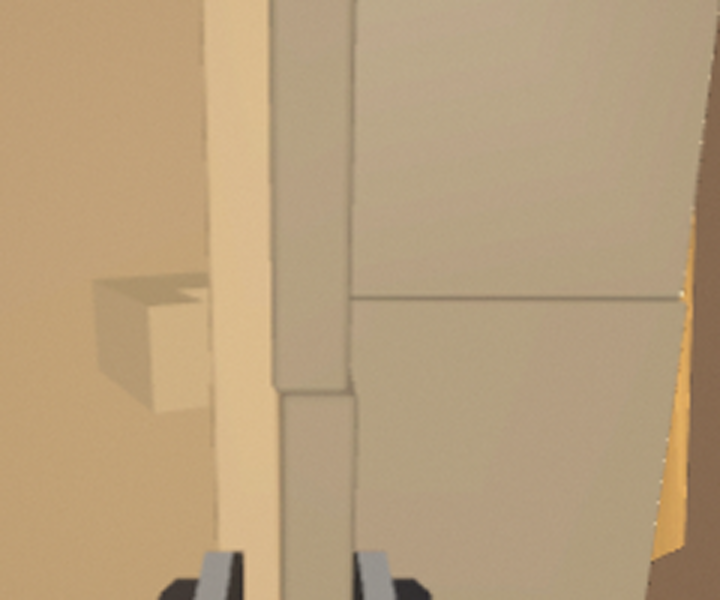

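The pad at (355,570) has only just reached the tile's inner face, and the step at the seam is unchanged at about 8 px (1 mm). I push a little further and then measure the step numerically.

Call:
apply_moves(rows=[0,-0.0004,0,0,0,0,0,-0.0008,0,0,0,0,0,-0.0012,0,0,0,0,0,-0.0016,0,0,0,0,0,-0.0016,0,0,0,0])

```text
t: 13.55
tool_pos: [0.4696, 0.1726, 0.2387]
tool_rot: [2.036, 1.85, 0.461]
contact_force: [0.1, -0.4, 0.3]
opening: 0.0188
grip_force: 0.0
```

```bash
cat > step.py <<'E'
from h import *
o=ctrl.get_obs();print(o['t'],o['contact_force'].round(1),setc(o['tool_pos']+Ro.from_rotvec(o['tool_rot']).as_matrix()@heel).round(4))
W=[];
for _ in range(4):
    im,d=ctrl.get_image('wrist');W.append(cloud('wrist',d,o))
W=np.concatenate([a.reshape(-1,3) for a in W]);W=W[np.isfinite(W).all(1)];c=setc(W)
for n,a,b in(('ours',.04,.063),('nbr',.075,.1)):
    s=(c[:,1]>a)&(c[:,1]<b)
    k=s&(abs(c[:,2]-.01)<.003);q=c[k];g=s&(abs(c[:,2]-.085)<.003)&(abs(c[:,0]-.005)<.01);e=c[g]
    j=s&(abs(c[:,0]-.01)<.004)&(c[:,2]>.02)&(c[:,2]<.08);v=c[j]
    print(n,'lying edge',np.percentile(q[:,0],99.5).round(4),'w',np.median(q[:,2]).round(4),'top u',np.percentile(e[:,0],[2,50,98]).round(4),'w',np.median(e[:,2]).round(4),'stand',len(v),np.median(v[:,0]).round(4))
E
python3 step.py
```

```text
13.55 [ 0.1 -0.4  0.3] [-0.0046  0.0169 -0.001 ]
ours lying edge 0.0852 w 0.0102 top u [0.0009 0.0056 0.0103] w 0.0851 stand 0 nan
nbr lying edge 0.0839 w 0.0103 top u [-0.0005  0.0043  0.0092] w 0.0851 stand 0 nan
  return _methods._mean(a, axis=axis, dtype=dtype,
  ret = ret.dtype.type(ret / rcount)
```

Call:
apply_moves(rows=[0,-0.0004,0,0,0,0,0,-0.0008,0,0,0,0,0,-0.0012,0,0,0,0,0,-0.0016,0,0,0,0,0,-0.0016,0,0,0,0])

```text
t: 14.25
tool_pos: [0.4689, 0.1727, 0.2384]
tool_rot: [2.036, 1.85, 0.461]
contact_force: [0.7, -0.4, 0.3]
opening: 0.0186
grip_force: 0.2
```

```bash
python3 -W ignore step.py
```

```text
14.25 [ 0.7 -0.4  0.3] [-0.0054  0.0169 -0.0009]
ours lying edge 0.085 w 0.0107 top u [-0.0004  0.0045  0.0093] w 0.0851 stand 0 nan
nbr lying edge 0.0839 w 0.0103 top u [-0.0002  0.0045  0.0092] w 0.0852 stand 0 nan
```

The push at the top only tips the tile slightly: its top moved, but its heel stayed about 1 mm up by friction. I back off, open wider, and push lower on the standing leg from inside.

Call:
apply_moves(rows=[0,0.0008,0,0,0,0,0,0.0016,0,0,0,0,0,0.0024,0,0,0,0,0,0.003,0,0,0,0])

```text
t: 14.85
tool_pos: [0.4704, 0.1725, 0.239]
tool_rot: [2.036, 1.85, 0.461]
contact_force: [0.5, -0.4, 0.3]
opening: 0.019
grip_force: 0.0
```

Call:
apply_moves(rows=[0,0,0,0,0,0,0,0,0,0,0,0,0,0,0,0,0,0,0,-0.006,0,0,0,0,0,-0.0145,0,0,0,0,0,-0.0145,0.01,0,0,0,0,-0.0145,0.02,0,0,0,0,-0.0145,0.03,0,0,0,0,-0.0145,0.04,0,0,0,0,-0.0145,0.0433,0,0,0,0,-0.0145,0.0433,0,0,0], grip=0.6)

```text
t: 15.95
tool_pos: [0.4747, 0.1721, 0.2114]
tool_rot: [2.037, 1.851, 0.46]
contact_force: [-0.2, 1.3, -0.3]
opening: 0.0512
grip_force: 0.0
```

```bash
python3 -W ignore step.py
```

```text
15.95 [-0.2  1.3 -0.3] [-0.0131  0.0169 -0.0275]
ours lying edge 0.0843 w 0.0098 top u [0.0001 0.0049 0.0098] w 0.0847 stand 0 nan
nbr lying edge 0.0835 w 0.0098 top u [-0.0008  0.0039  0.0089] w 0.0847 stand 0 nan
```

Call:
apply_moves(rows=[0,-0.003,0,0,0,0,0,-0.006,0,0,0,0,0,-0.008,0,0,0,0,0,-0.0085,0,0,0,0,0,-0.009,0,0,0,0,0,-0.0095,0,0,0,0,0,-0.01,0,0,0,0,0,-0.0105,0,0,0,0,0,-0.011,0,0,0,0,0,-0.0115,0,0,0,0,0,-0.012,0,0,0,0,0,-0.012,0,0,0,0])

```text
t: 17.35
tool_pos: [0.4686, 0.1729, 0.209]
tool_rot: [2.036, 1.85, 0.462]
contact_force: [1.1, 0.2, 0.2]
opening: 0.0513
grip_force: 0.0
```

```bash
python3 -W ignore step.py
```

```text
17.35 [1.1 0.2 0.2] [-0.0194  0.0171 -0.0267]
ours lying edge 0.0847 w 0.0112 top u [-0.0012  0.0035  0.0084] w 0.0852 stand 0 nan
nbr lying edge 0.0838 w 0.0104 top u [-0.0005  0.0041  0.0092] w 0.0852 stand 0 nan
```

It still rocks rather than slides, so friction holds the heel about 1 mm out, well inside tolerance. I back off slowly so it lies flat again, then check.

Call:
apply_moves(rows=[0,0.0007,0,0,0,0,0,0.0014,0,0,0,0,0,0.0021,0,0,0,0,0,0.0028,0,0,0,0,0,0.0035,0,0,0,0,0,0.0045,0,0,0,0,0,0.006,0,0,0,0,0,0.008,0,0,0,0,0,0.01,0,0,0,0])

```text
t: 18.45
tool_pos: [0.4738, 0.1724, 0.2115]
tool_rot: [2.036, 1.85, 0.461]
contact_force: [-0.5, 0.4, 0.5]
opening: 0.052
grip_force: 0.0
```

Call:
apply_moves(rows=[0,0,-0.01,0,0,0,0,0,-0.03,0,0,0,0,0,-0.05,0,0,0,0,0,-0.08,0,0,0,0,0,-0.11,0,0,0,0,0,-0.14,0,0,0,0,0,-0.16,0,0,0,0,0,-0.16,0,0,0,0,0,-0.16,0,0,0])

```text
t: 19.35
tool_pos: [0.4292, 0.1762, 0.2968]
tool_rot: [2.036, 1.85, 0.462]
contact_force: [1.3, -0.6, 0.5]
opening: 0.0508
grip_force: 0.0
```

```bash
sed -i "s/('ours',.04,.063)/('ours',.0,.063)/" step.py; cat >> step.py <<'E'
q=c[(c[:,1]>-.02)&(c[:,1]<.062)&(abs(c[:,2]-.01)<.004)&(c[:,0]>.02)&(c[:,0]<.078)];print('slopes',np.linalg.lstsq(np.c_[q[:,:2],np.ones(len(q))],q[:,2],rcond=None)[0].round(4))
tp=c[(abs(c[:,2]-.085)<.003)&(abs(c[:,0]-.005)<.008)]
for a in np.arange(-.045,.13,.01):
    m=tp[(tp[:,1]>=a)&(tp[:,1]<a+.01)];print(round(a,3),len(m),np.median(m[:,0]).round(4) if len(m) else '',end='|')
print();h=np.histogram(tp[:,1],np.arange(.055,.08,.001))[0];print('seam',h,'start',np.percentile(tp[:,1],.5).round(4))
E
python3 -W ignore step.py
```

```text
19.35 [ 1.3 -0.6  0.5] [-0.0131  0.0166  0.0694]
ours lying edge 0.0857 w 0.0111 top u [0.0009 0.0058 0.0108] w 0.086 stand 0 nan
nbr lying edge 0.0852 w 0.0112 top u [0.0001 0.005  0.01  ] w 0.086 stand 0 nan
slopes [ 0.003  -0.0001  0.011 ]
-0.045 0 |-0.035 506 0.0058|-0.025 694 0.0056|-0.015 721 0.0059|-0.005 760 0.0058|0.005 794 0.0057|0.015 844 0.0055|0.025 875 0.0059|0.035 922 0.0057|0.045 966 0.006|0.055 1016 0.0059|0.065 1028 0.0051|0.075 1140 0.005|0.085 1188 0.0048|0.095 1254 0.0051|0.105 1255 0.0049|0.115 1394 0.0052|0.125 1456 0.005|
seam [ 99  95 102 104 104  94 103 106  93 116  96 105 102  86 119 102  94 123
 100 101 128  95 106 135] start -0.031
```

The tile lies flat, parallel, released and butted, 0.8 mm across from its neighbour's line and with no gap at the seam. I hand it in.

```bash
python3 -c "
from station import ctrl
print(ctrl.finish_job())"
```

```text
the job is handed in; nothing more can be done
None
```

The long corner tile is in the V, released and lying flat, butted against its neighbour and about 0.8 mm off flush across the V (within tolerance). The job was handed in at about 20 s, and no verdict was reported back.

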